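Look into the taller food-waste caddy and let its lid down softly

TASK

Show what is in the taller of the two food-waste caddies: press its front lever all the way down so that the lid stands wide open, and keep it open for about two seconds. Then let the lever up slowly, with your fingertips still on it, so that the lid comes down gently and shuts without dropping or slamming, and take your hand away. Use only that lever: do not touch the lid, leave the lower caddy shut, and leave the things standing around where they are.

Things in the scene. Friction and masses are not known exactly. Their poses are not given: they have to be found in the camera images.
- tall_caddy: the taller caddy: white box-shaped food-waste caddy, 140 mm deep (x) x 150 mm wide (y), 188 mm high with its lid, fixed to the worktop; origin at the centre of its underside, z up, its lever sticks out of the front, along the caddy's own -x; the lid is hinged at its +x rim and stands up there when open
- tall_pad (a point): centre of the top face of the taller caddy's lever pad: a plate 34 mm (out from the caddy) x 44 mm (across), 7 mm thick, 122 mm in front of the caddy's front wall. At rest it is 95 mm above the worktop and slopes up outward by 0.22 rad; pressed, it goes about 52 mm almost straight down (120 mm radius), to 42 mm above the worktop, then sloping down outward by 0.22 rad.
- tall_lever (a joint): taller caddy's press lever: angle, 0 at rest (pad up), grows as the pad is pressed down, stop at 0.44. It drives that caddy's lid through a rod: lid angle = 2.6 x lever angle, both ways. Nothing latches it. Pressing takes about 3 to 6 N at the pad when the lid is nearly shut, less as it opens, and rises at the stop.
- tall_lid (a joint): angle of the taller caddy's lid, hinged on the rim away from the lever: 0 shut, about 1.14 with the lever fully down; its own weight makes it fall shut as soon as the lever is let go
- low_caddy: the lower caddy, otherwise alike: white box-shaped food-waste caddy, 140 mm deep (x) x 150 mm wide (y), 118 mm high with its lid, fixed to the worktop; origin at the centre of its underside, z up, its lever sticks out of the front, along the caddy's own -x; the lid is hinged at its +x rim and stands up there when open
- low_lid (a joint): angle of the lower caddy's lid, hinged on the rim away from the lever: 0 shut, about 1.14 with the lever fully down; its own weight makes it fall shut as soon as the lever is let go; to be left shut
- glue_bottle: white glue bottle with a pointed cap, 41 mm across, 134 mm high, loose, stands between the caddies; origin at the centre of its underside
- remote: black remote control, 193 x 46 x 19 mm, loose, lies on the worktop between the two levers; origin at the centre of its underside
- tea_mug: stoneware mug with a loop handle, 83 x 116 x 94 mm, loose, stands to the right; origin at the centre of its underside
- stapler: black stapler, 34 x 153 x 48 mm, loose, stands to the left; origin at the centre of its underside

How it is judged:
On the way, in this order (a step that is already met when the one before it is completed fails the run):
1. the taller caddy's lid is held wide open (past 1.0 rad) for 1.5 s (value of joint tall_lid above 1 rad), for 1.5 s.
2. the lid is shut again (value of joint tall_lid below 0.04 rad), for 0.3 s.
At the end, for the whole second after the job is handed in: The taller caddy's lid is shut (below 0.04 rad) after having been held wide open, the lower caddy's lid is shut, and the glue bottle, remote, mug and stapler stand within 20 mm of where they were (value of joint each of tall_lid, low_lid below 0.04 rad and distance of each of glue_bottle, remote, tea_mug, stapler from where it was at the start of the episode below 0.02 m); the robot touches nothing.
It fails at once if the lid drops or slams: it closes faster than 2.5 rad/s (value of joint tall_lid below 0.9 rad and velocity of joint tall_lid below -2.5 rad/s).
It fails at once if the robot touches the lid itself (contact force between any of the arm, the fingers and tall_lid above 1 N).
It fails at once if the lower caddy is opened (value of joint low_lid above 0.15 rad).
It fails at once if a thing standing around is moved (over 20 mm) or lifted (distance of any of glue_bottle, remote, tea_mug, stapler from where it was at the start of the episode above 0.02 m).
It also fails if it takes over 48 s, if anything falls off the work surface, if the arm or the gripper's body presses on something with over 40 N, if the wrist force passes 120 N, or if a joint passes its speed limit or range.

ROBOT

A 6-joint arm with a two-finger parallel gripper is mounted at the origin on a cart in front of the work surface, level with it; the furniture and walls round the work are solid. World frame = base frame: x ahead of the robot, y to its left, z up, the work surface at z = 0. Lengths are in m, angles in rad, forces in N, time in s.
With the tool pointing down it reaches from about 0.25 to 0.775 m from the base axis. Payload 4 kg.
Tool frame: the origin (TCP) lies at the centre of the arm's flange, where the gripper is bolted on; the fingertips stand 199 mm ahead of it and the grasp point (between the pads) lies 180 mm ahead of it; z points along the fingers, y is the line along which they close (so a half turn about z gives the same grasp; the last joint's range is limited). The gripper opens to 94 mm and grips with 3 to 60 N. Pads are 16 mm wide; open, the fingers measure 119 mm over their backs; the gripper's body (75 mm by 177 mm) begins 78 mm behind the grasp point.
Start: joints at [1.111, 0.087, 1.371, -0, 1.684, -0.103], TCP at [0.192, 0.515, 0.405] pointing down, gripper open.
Joint ranges: [-3.1, 3.1], [-0.76, 2.03], [0.27, 2.55], [-1.08, 4.22], [0.17, 2.65], [-2.57, 2.57]. Speed limits (rad/s): [2.79, 2.79, 3.14, 3.14, 3.14, 3.14].

INTERFACE

Orientations are given as [roll, pitch, yaw] about the fixed x, y, z axes, in that order (R = Rz(yaw) Ry(pitch) Rx(roll)).
In Python, from bench import robot, eyes, models gives the robot as it stands.
- The arm moves only by the tool step_arm, never from a script. Its argument "commands" is a list that holds one entry, the list of rows, each a list of 7 numbers: the shift along the tool's x, y, z in mm, then the turn, a rotation vector about the tool's x, y, z in rad, then the finger opening in mm, from 0 to 94. In form: [[[tx, ty, tz, wx, wy, wz, gripper], ...]]. A call has 1 to 20 rows; each row shifts and turns the commanded pose from where the row before left it, along the tool's axes as they then stand; what a row does not reach is not made up. A row lasts 1/8 s, in which the tool goes at most 62.5 mm and 10.7 degrees, less where a joint would pass 70% of its speed; a pose out of reach is approached as far as the arm can. A call is refused whole if a number of a shift passes 62.5 or a number of a turn 0.188, either way. A call with a gripper value outside its range is refused whole. The fingers move at their own pace and stop on an object; the grip force is fixed at half the most. Time passes only in rows, so rows that do not move let the fingers close. It gives the time, the measured TCP pose, the force, the opening and the grip force at its end, in the units of the state.
- robot.get_obs(): the state, without advancing time (a new reading comes with each control period).
- eyes.snapshot(name): name is "scene" or "top" or "wrist"; returns a dict with "color" (420x560x3 uint8, red, green, blue), "camera_matrix" (3x3 intrinsics, pixels), "eye" and "rotation" of the camera in the world; the wrist camera has in their place "tool_from_camera" (4x4, takes a point from camera to tool coordinates, whose origin is the TCP and whose axes are the flange's). Camera axes: x right, y up, looking along -z (the intrinsics and any distortion apply to the point x, -y, -z); pixel columns grow to the right and rows downward; lengths in m; the calibration is good to about 2 mm. A picture is of the moment at which its call begins: read the wrist's pose just before it. There is no depth.
- robot.close_job(): hands the job in; it is judged then, once.
Trained networks look in a picture, given as the dict that the camera call returned (one of the last four; its "shot" number tells which), for a name from the list of things; names that differ only in an ending like _2 or _b are one class to them, and where a whole thing is asked for, a point or a joint stands for the part that bears it (a point fixed in the world has none). Each returns a list of dicts, best first, with "confidence" (0 to 1); they miss things now and then, are a little off and sometimes report something else, mostly with a low value. They report only what shows in the picture. A call takes as long as a camera call.
- models.masks_of(picture, query): "mask" (420x560 bool, what is visible of it) and "xy" ([column, row] in pixels, amid what is visible of it).
- models.tip_of(picture, query): "xy" ([column, row] in pixels: a listed point, or the origin of a listed thing).
The state is a dict: "time": time; "joint_positions": joint angles; "qvel": joint speeds; "joint_torque": joint torques, N m; "tool_pos": TCP position; "ee_rot": TCP orientation; "wrist_force": force on the tool from outside, world axes, zero at the start; "wrist_torque": the same for the moment, N m; "width": finger opening in m; "finger_force": force on a finger pad.
Only numpy, scipy, OpenCV 4.12 (cv2) and the standard library are available. Lean on these libraries where they do the work, as an engineer would, in place of code of your own. Each camera call takes 0.05 s, during which the arm holds its last target. There are 200 camera calls.

## Working session

There is one attempt and no reset: what is moved stays moved. The work goes in short steps, Python scripts to look and compute and a tool call to move; the robot and the scene stay as the last step left them, time stands still between calls to the robot, and variables do not carry over. Pictures are saved under pics/ and viewed, at most 10 in all, crops included, and the job is handed in when it is done.

Besides the shell and the picture viewer there is one more tool, called after "Emit:" as a command line: name --argument value ..., lists and objects as JSON in quotes. step_arm: Moves the arm, as the interface text tells. Its arguments: {"type":"object","properties":{"commands":{"type":"array"}},"required":["commands"]}

```bash
mkdir -p pics
cat > h.py <<'E'
import numpy as np,cv2
from bench import robot,eyes,models
def ray(s,xy):
    K=s["camera_matrix"];p=np.linalg.inv(K)@[xy[0],xy[1],1]
    d=np.array(s["rotation"])@[p[0],-p[1],-p[2]]
    return np.array(s["eye"]),d/np.linalg.norm(d)
def tri(rays):
    A=0;b=0
    for e,d in rays:
        P=np.eye(3)-np.outer(d,d);A=A+P;b=b+P@e
    x=np.linalg.solve(A,b)
    return x,[np.linalg.norm((np.eye(3)-np.outer(d,d))@(x-e)) for e,d in rays]
E
python3 - <<'E'
from h import *
o=robot.get_obs();print(o["time"],o["tool_pos"],o["ee_rot"])
S={n:eyes.snapshot(n) for n in("scene","top")}
for n in S: cv2.imwrite(f"pics/{n}0.png",S[n]["color"][:,:,::-1])
for q in["tall_pad","tall_caddy","low_caddy","glue_bottle","remote","tea_mug","stapler"]:
    R=[]
    for n in S:
        r=models.tip_of(S[n],q)
        for a in r[:2]:
            e,d=ray(S[n],a["xy"]);z=.095 if q=="tall_pad" else 0
            print(q,n,np.round(a["xy"]),round(a["confidence"],2),"atz",np.round(e+d*(z-e[2])/d[2],3))
        if r:R.append(ray(S[n],r[0]["xy"]))
    if len(R)==2:print("  tri",tri(R))
E
```

```text
0.0 [0.1920602 0.5152627 0.4035064] [-3.13943615e+00 -2.15620236e-04  2.78483038e+00]Traceback (most recent call last):
  File "<stdin>", line 11, in <module>
IndexError: invalid index to scalar variable.
```

Run:
```python
from h import *
S={n:eyes.snapshot(n) for n in("scene","top")}
for n in S: print({k:(v if k!="color" else 0) for k,v in S[n].items()})
print(models.tip_of(S["top"],"tall_pad"))
```

```text
{'color': 0, 'camera_matrix': array([[408.31890917,   0.        , 284.86233669],
       [  0.        , 408.31890917, 210.95704601],
       [  0.        ,   0.        ,   1.        ]]), 'eye': array([-0.07539663, -0.50204945,  1.10005965]), 'rotation': array([ 0.70530672, -0.01402537, -0.9103523 ]), 'shot': 3}
{'color': 0, 'camera_matrix': array([[529.15450526,   0.        , 284.5921052 ],
       [  0.        , 529.15450526, 215.47392959],
       [  0.        ,   0.        ,   1.        ]]), 'eye': array([ 0.40845006, -0.00937927,  1.70970565]), 'rotation': array([ 0.10465026, -0.00970569, -1.57555717]), 'shot': 4}
[{'xy': [332.6, 264.0], 'confidence': 0.53}]
```

View pics/scene0.png

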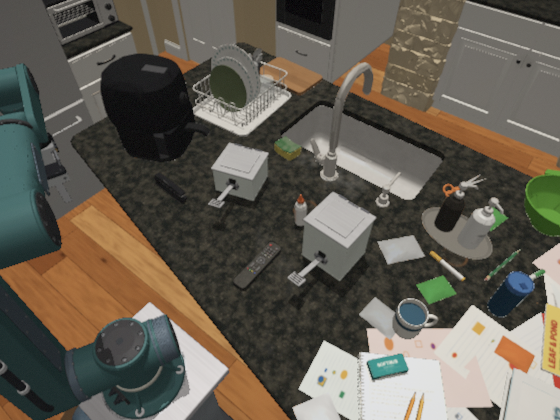

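View pics/top0.png

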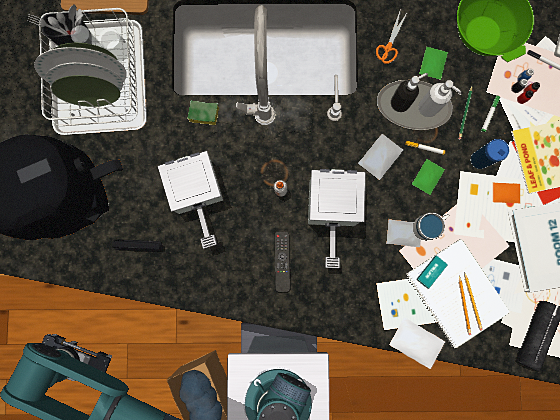

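The scene view shows the tall caddy at about (337,235) with its pad at (297,280). In the top view the pad is at (332,264), the remote at (282,262) and the glue bottle at (280,187). The rotation is given as rpy.

```bash
cat >> h.py <<'E'
from scipy.spatial.transform import Rotation as Ro
def ray(s,xy):
    p=np.linalg.inv(s["camera_matrix"])@[xy[0],xy[1],1]
    d=Ro.from_euler("xyz",s["rotation"]).as_matrix()@[p[0],-p[1],-p[2]]
    return np.array(s["eye"]),d/np.linalg.norm(d)
E
python3 - <<'E'
from h import *
S={n:eyes.snapshot(n) for n in("scene","top")}
for q in["tall_pad","tall_caddy","low_caddy","glue_bottle","remote","tea_mug"]:
    R=[]
    for n in S:
        r=models.tip_of(S[n],q)
        for a in r[:2]:
            e,d=ray(S[n],a["xy"]);z=.095 if q=="tall_pad" else 0
            print(q,n,np.round(a["xy"]),round(a["confidence"],2),"atz",np.round(e+d*((z-e[2])/d[2]),3))
        if r:R.append(ray(S[n],r[0]["xy"]))
    if len(R)==2:print("  tri",tri(R))
for n,xy in(("scene",(297,280)),("top",(332,264))):
    e,d=ray(S[n],xy);print(e+d*((.095-e[2])/d[2]))
m=models.masks_of(S["top"],"tall_lid")
for a in m[:2]:
    r=cv2.minAreaRect(cv2.findNonZero(a["mask"].astype(np.uint8)));print(a["confidence"],r)
    for c in cv2.boxPoints(r):
        e,d=ray(S["top"],c);print(e+d*((.188-e[2])/d[2]))
E
```

```text
tall_pad scene [294. 276.] 0.71 atz [ 0.434 -0.158  0.095]
tall_pad top [331. 262.] 0.84 atz [ 0.434 -0.168  0.095]
  tri (array([ 0.43129419, -0.16421349,  0.10507146]), [np.float64(0.0031954985709066307), np.float64(0.0031954985709066316)])
tall_caddy scene [331. 255.] 0.72 atz [ 0.618 -0.171  0.   ]
low_caddy scene [243. 182.] 0.94 atz [0.69  0.273 0.   ]
low_caddy scene [332. 255.] 0.7 atz [ 0.623 -0.175  0.   ]
low_caddy top [194. 189.] 0.6 atz [0.675 0.267 0.   ]
  tri (array([0.67452726, 0.26182709, 0.01894365]), [np.float64(0.00323195065707965), np.float64(0.00323195065707969)])
glue_bottle scene [299. 222.] 0.6 atz [ 0.663 -0.01   0.   ]
glue_bottle top [282. 190.] 0.73 atz [ 0.673 -0.02   0.   ]
  tri (array([ 6.68370218e-01, -1.49171602e-02, -4.41367419e-04]), [np.float64(0.006897355450621297), np.float64(0.006897355450621221)])
remote scene [259. 263.] 0.78 atz [ 0.449 -0.01   0.   ]
remote top [281. 258.] 0.72 atz [ 0.449 -0.014  0.   ]
remote top [279. 186.] 0.72 atz [ 0.684 -0.009  0.   ]
  tri (array([ 0.44768569, -0.01276326,  0.00481747]), [np.float64(0.0012006699222672777), np.float64(0.0012006699222673306)])
tea_mug scene [406. 326.] 0.72 atz [ 0.547 -0.479  0.   ]
tea_mug top [430. 228.] 0.85 atz [ 0.545 -0.498  0.   ]
  tri (array([ 0.53917412, -0.48504211,  0.02315719]), [np.float64(0.007309267485979207), np.float64(0.0073092674859793275)])
[ 0.42798769 -0.17232564  0.095     ]
[ 0.4290253  -0.16936226  0.095     ]
0.65 ((337.3343200683594, 195.8046417236328), (53.93346405029297, 49.97030258178711), 1.9749339818954468)
[ 0.55524088 -0.0969138   0.188     ]
[ 0.70169523 -0.10336266  0.188     ]
[ 0.69573067 -0.26085876  0.188     ]
[ 0.54924408 -0.25283928  0.188     ]
```

Emit:
step_arm --commands '[[[0,0,0,0,0,-0.104,0],[0,0,0,0,0,-0.104,0],[0,0,0,0,0,-0.104,0],[-16.8,-42,0,0,0,0,0],[-16.8,-42,0,0,0,0,0],[-16.8,-42,0,0,0,0,0],[-16.8,-42,0,0,0,0,0],[-16.8,-42,0,0,0,0,0],[-16.8,-42,0,0,0,0,0],[-16.8,-42,0,0,0,0,0],[-16.8,-42,0,0,0,0,0],[-16.8,-42,0,0,0,0,0],[-16.8,-42,0,0,0,0,0],[-16.8,-42,0,0,0,0,0],[-16.8,-42,0,0,0,0,0],[-16.8,-42,0,0,0,0,0],[-16.8,-42,0,0,0,0,0],[-16.8,-42,0,0,0,0,0]]]'

```text
time: 3.3
tool_pos: [0.4158, -0.1268, 0.4049]
ee_rot: [3.142, 0.001, 3.096]
wrist_force: [-0.4, 0.4, 0.3]
width: 0.0002
finger_force: 0.0
```

```bash
cat >> h.py <<'E'
def wray(o,s,xy):
    T=np.eye(4);T[:3,:3]=Ro.from_euler("xyz",o["ee_rot"]).as_matrix();T[:3,3]=o["tool_pos"]
    T=T@s["tool_from_camera"];p=np.linalg.inv(s["camera_matrix"])@[xy[0],xy[1],1]
    d=T[:3,:3]@[p[0],-p[1],-p[2]];return T[:3,3],d/np.linalg.norm(d)
E
python3 - <<'E'
from h import *
o=robot.get_obs();s=eyes.snapshot("wrist");print(o["tool_pos"],o["ee_rot"])
cv2.imwrite("pics/w1.png",s["color"][:,:,::-1])
for a in models.tip_of(s,"tall_pad"):
    e,d=wray(o,s,a["xy"]);print(a,e,e+d*((.095-e[2])/d[2]))
E
```

```text
[ 0.41580669 -0.12683336  0.40490105] [3.14153981e+00 8.93926479e-04 3.09639822e+00]
{'xy': [239.9, 222.9], 'confidence': 0.93} [ 0.33139014 -0.12230943  0.3838246 ] [ 0.43597498 -0.16679418  0.095     ]
```

View pics/w1.png

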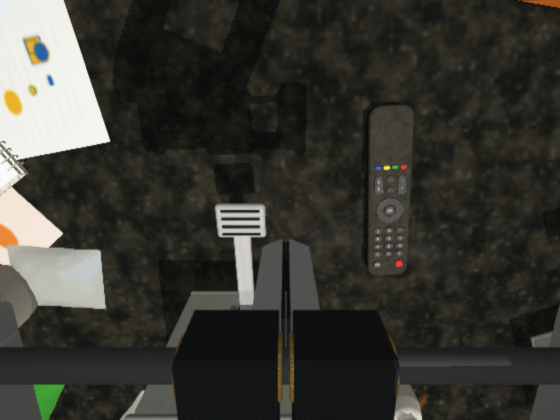

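The wrist view shows the pad at (241,221), right of the fingertip line and in agreement with the other views. I'll move over it and lower.

Emit:
step_arm --commands '[[[-6.3,-13,0,0,0,0,0],[-6.3,-13,0,0,0,0,0],[-6.4,-13,0,0,0,0,0],[0,0,20,0,0,0,0],[0,0,20,0,0,0,0],[0,0,20,0,0,0,0],[0,0,20,0,0,0,0],[0,0,0,0,0,0,0]]]'

```text
time: 4.4
tool_pos: [0.4326, -0.1649, 0.323]
ee_rot: [3.14, -0.003, 3.097]
wrist_force: [-0.5, -0.1, 1.3]
width: 0.0006
finger_force: 0.0
```

Run:
```python
from h import *
o=robot.get_obs();s=eyes.snapshot("wrist");print(o["tool_pos"],o["ee_rot"],o["wrist_force"])
cv2.imwrite("pics/w2.png",s["color"][:,:,::-1])
for a in models.tip_of(s,"tall_pad"):
    e,d=wray(o,s,a["xy"]);print(a,e,e+d*((.095-e[2])/d[2]))
```

```text
[ 0.43262918 -0.16490758  0.32302625] [ 3.13989507 -0.00341451  3.09730004] [-0.49810717 -0.06955142  1.26795166]
{'xy': [283.6, 239.9], 'confidence': 0.82} [ 0.34812517 -0.16042359  0.30231587] [ 0.43494573 -0.16500105  0.095     ]
```

View pics/w2.png

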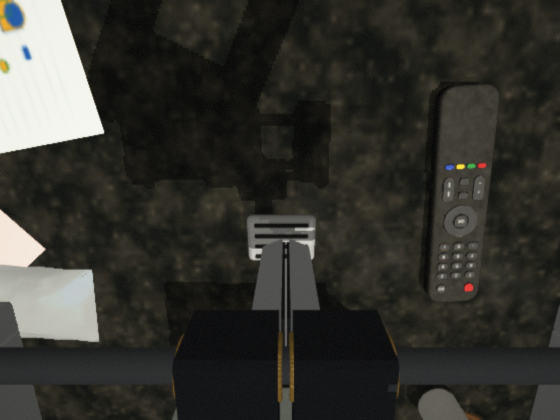

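The fingertips sit centred over the pad, with the remote well clear. Now I press.

Emit:
step_arm --commands '[[[0,0,8,0,0,0,0],[0,0,8,0,0,0,0],[0,0,8,0,0,0,0],[0,0,6,0,0,0,0],[0,0,6,0,0,0,0],[0,0,6,0,0,0,0],[0,0,6,0,0,0,0],[0,0,6,0,0,0,0],[0,0,6,0,0,0,0],[0,0,6,0,0,0,0],[0,0,5,0,0,0,0],[0,0,4,0,0,0,0],[0,0,0,0,0,0,0]]]'

```text
time: 6.12
tool_pos: [0.4332, -0.1651, 0.2494]
ee_rot: [3.141, 0.001, 3.097]
wrist_force: [-0.4, -1.1, 1.9]
width: 0.0004
finger_force: 1.0
```

Run:
```python
from h import *
o=robot.get_obs();print(o["tool_pos"],o["wrist_force"])
s=eyes.snapshot("scene");cv2.imwrite("pics/s2.png",s["color"][150:330,200:440,::-1].repeat(3,0).repeat(3,1))
```

```text
[ 0.43319239 -0.16508395  0.24943081] [-0.43445701 -1.14505072  1.89940414]
```

View pics/s2.png

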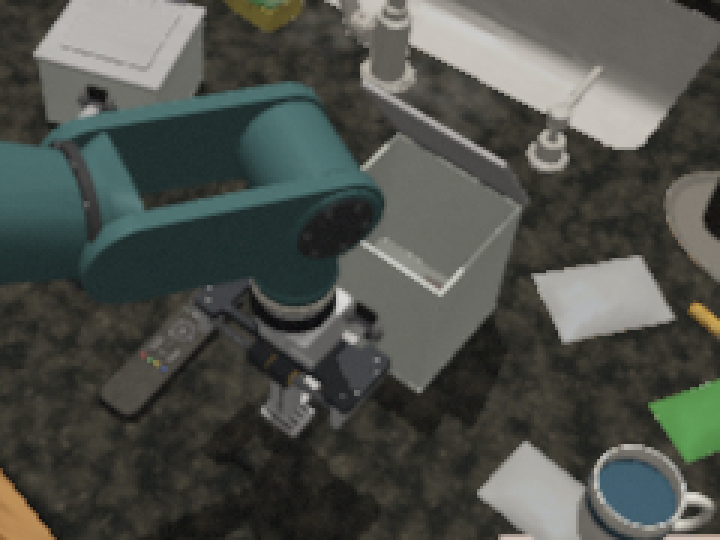

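The lid stands open and the fingers are on the pad. I'll press on to the stop.

Emit:
step_arm --commands '[[[0,0,2,0,0,0,0],[0,0,2,0,0,0,0],[0,0,2,0,0,0,0],[0,0,1,0,0,0,0],[0,0,0,0,0,0,0]]]'

```text
time: 6.8
tool_pos: [0.433, -0.1651, 0.2429]
ee_rot: [3.142, 0.001, 3.097]
wrist_force: [1.8, -0.1, 3.4]
width: 0.0004
finger_force: 1.7
```

Emit:
step_arm --commands '[[[0,0,1,0,0,0,0],[0,0,1,0,0,0,0],[0,0,0,0,0,0,0],[0,0,0,0,0,0,0],[0,0,0,0,0,0,0],[0,0,0,0,0,0,0],[0,0,0,0,0,0,0],[0,0,0,0,0,0,0],[0,0,0,0,0,0,0],[0,0,0,0,0,0,0],[0,0,0,0,0,0,0],[0,0,0,0,0,0,0],[0,0,0,0,0,0,0],[0,0,0,0,0,0,0],[0,0,0,0,0,0,0],[0,0,0,0,0,0,0],[0,0,0,0,0,0,0],[0,0,0,0,0,0,0]]]'

```text
time: 9.05
tool_pos: [0.4331, -0.1651, 0.2425]
ee_rot: [-3.141, 0.001, 3.097]
wrist_force: [-1.7, 2.8, 11.1]
width: 0.0007
finger_force: 5.7
```

Run:
```python
from h import *
o=robot.get_obs();print(o["tool_pos"],o["wrist_force"])
s=eyes.snapshot("scene");cv2.imwrite("pics/s3.png",s["color"][150:330,200:440,::-1].repeat(3,0).repeat(3,1))
```

```text
[ 0.43306237 -0.16511918  0.2424864 ] [-1.6975036   2.7980872  11.05067968]
```

View pics/s3.png

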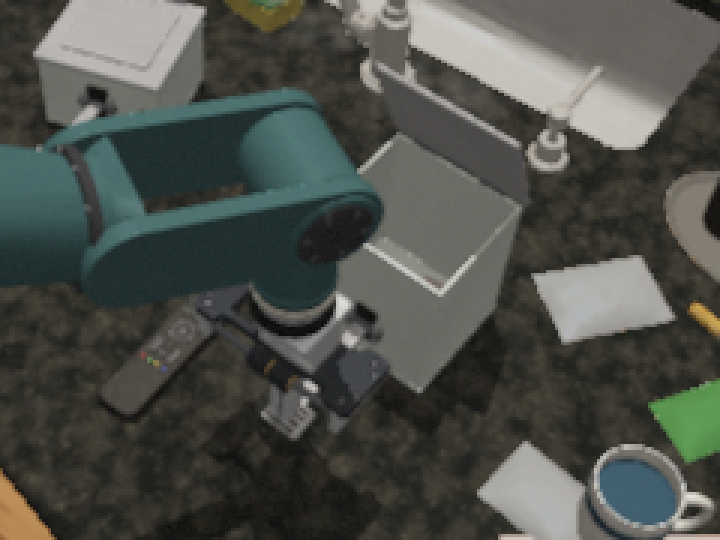

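The lever is at its stop (11 N), the lid stands wide open and has been held for over 2 s. I'll let it up slowly.

Emit:
step_arm --commands '[[[0,0,-1,0,0,0,0],[0,0,-1,0,0,0,0],[0,0,-2,0,0,0,0],[0,0,-2,0,0,0,0],[0,0,-2,0,0,0,0],[0,0,-2,0,0,0,0],[0,0,-2,0,0,0,0],[0,0,-2,0,0,0,0],[0,0,-2,0,0,0,0],[0,0,-2,0,0,0,0],[0,0,-2,0,0,0,0],[0,0,-2,0,0,0,0],[0,0,-2,0,0,0,0],[0,0,-2,0,0,0,0],[0,0,-2,0,0,0,0],[0,0,-2,0,0,0,0],[0,0,-2,0,0,0,0],[0,0,-2,0,0,0,0],[0,0,-2,0,0,0,0],[0,0,-2,0,0,0,0]]]'

```text
time: 11.6
tool_pos: [0.4333, -0.1651, 0.2791]
ee_rot: [-3.141, 0.002, 3.097]
wrist_force: [0.3, 0.6, 3.2]
width: 0.0007
finger_force: 1.6
```

Emit:
step_arm --commands '[[[0,0,-2,0,0,0,0],[0,0,-2,0,0,0,0],[0,0,-2,0,0,0,0],[0,0,-2,0,0,0,0],[0,0,-1.5,0,0,0,0],[0,0,-1.5,0,0,0,0],[0,0,-1.5,0,0,0,0],[0,0,-1.5,0,0,0,0],[0,0,-1.5,0,0,0,0],[0,0,-1.5,0,0,0,0],[0,0,-1.5,0,0,0,0],[0,0,-1.5,0,0,0,0],[0,0,-1.5,0,0,0,0],[0,0,-1.5,0,0,0,0],[0,0,-1.5,0,0,0,0],[0,0,-1.5,0,0,0,0],[0,0,-1.5,0,0,0,0],[0,0,-1.5,0,0,0,0],[0,0,-1.5,0,0,0,0],[0,0,-1.5,0,0,0,0]]]'

```text
time: 14.1
tool_pos: [0.4329, -0.1651, 0.3108]
ee_rot: [3.142, 0.0, 3.097]
wrist_force: [0.2, -0.7, 0.4]
width: 0.0005
finger_force: 0.0
```

Emit:
step_arm --commands '[[[0,0,-10,0,0,0,0],[0,0,-20,0,0,0,0],[0,0,-20,0,0,0,0],[0,0,-20,0,0,0,0],[0,0,-20,0,0,0,0],[0,0,0,0,0,0,0],[0,0,0,0,0,0,0]]]'

```text
time: 14.98
tool_pos: [0.4328, -0.165, 0.4002]
ee_rot: [3.141, -0.001, 3.097]
wrist_force: [-0.6, 0.7, -0.2]
width: 0.0007
finger_force: 0.0
```

Run:
```python
from h import *
o=robot.get_obs();print(o["time"],o["tool_pos"],o["wrist_force"])
s=eyes.snapshot("scene");cv2.imwrite("pics/s4.png",s["color"][150:330,200:440,::-1].repeat(3,0).repeat(3,1))
```

```text
14.975 [ 0.43275593 -0.16503962  0.40016832] [-0.5651957   0.71161812 -0.23746286]
```

View pics/s4.png

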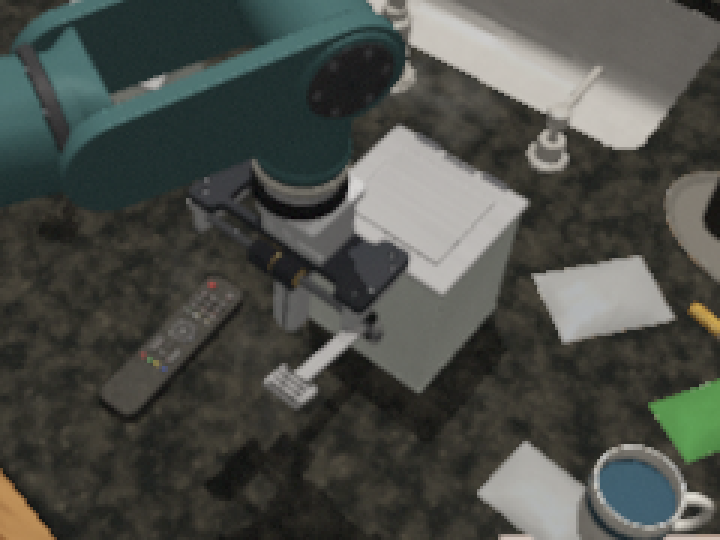

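The lid is shut, the lever is up and the hand is clear.

```bash
python3 -c "
from bench import robot
print(robot.close_job())"
```

```text
the job is handed in; nothing more can be done
None
```

I pressed the tall caddy's lever to its stop, held the lid wide open for about 2 s, let it down slowly until it shut, and handed the job in at about 15 s; no verdict came back.

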